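# Rebuild the burner shield from interlocking firebricks

## Task

First press the lower firebrick that stands proud of its neighbour fully down, so that the two are level. Then take the pale capping block from the sloping stand, set it across the joint between the two lower bricks and press it firmly down over their two inner studs until it sits flush on both, and let go. Leave the jar, the cup and the paddle where they are.

Things in the scene. Friction and masses are not known exactly. Their poses are not given: they have to be found in the camera images.
- shield: Fixed low wall: dark steel sill 100 x 310 x 8 mm; on it two brick-red firebricks end to end along the shield's y, each 140 long, 50 wide (x), 45 high. Origin: centre of the sill's underside, z up. The -y brick is fixed fully home (top 53 mm above the bench), the +y brick stands proud. Each brick has two square studs on top, on the centre line at y = -105, -35, +35, +105 mm.
- seat (a point): Where the capping block's underside centre belongs: over the joint of the two lower bricks, midway between the inner studs, level with the brick tops when both are home (53 mm above the bench). Axes as the shield's.
- proud_top (a point): Centre of the flat top of the proud brick, midway between its two studs (42 mm free between them); moves down with the brick. Axes as the shield's.
- proud_block (a joint): How far the proud brick has been pushed down, in m: 0 = 12 mm too high, 0.012 = fully home and level with its neighbour. It starts between 0 and 0.006, slides only straight up and down, stays where it is left, and takes about 6 to 8 N to move. It cannot be taken off.
- cap: Loose pale capping block, 140 (x) x 50 (y) x 45 mm (z), flat top, 0.2 kg. Origin: centre of its underside, which has two square sockets 31 x 31 mm, 17 deep, at x = -35 and +35 mm. Seated, its x lies along the shield's y, either way round. It must be pushed over the spring balls with about 15 N; its weight is not enough. It starts lengthwise on the ramp, underside down, tilted 30 degrees.
- stand: Fixed wooden stand. Origin: centre of its base's underside (base 190 x 86 x 10 mm). It carries a ramp 40 mm wide, rising at 30 degrees towards the stand's +x, with its mid-surface 75 mm above the bench, and a stop lip 18 mm high across the ramp's lower end that the cap leans on.
- amber_jar: Bystander: amber glass jar, 64 mm diameter, 85 mm high; origin at the centre of its underside.
- glass_cup: Bystander: green glass cup, 68 mm diameter, 100 mm high; origin at the centre of its underside.
- paddle: Bystander: flat paddle 200 mm long with wooden handle, lying on the bench along its x axis, blade at +x.
- burner: Fixed bench burner (off), 100 mm foot diameter, 127 mm high; origin at the centre of its underside.
- inner_stud (a point): Centre of the top of the fixed brick's inner stud. All studs: 28 mm wide and square, 14 mm high, the top 4 mm tapering to 22 mm. The two inner studs (y = -35, +35 mm) each have two spring-loaded steel balls, on the +x and -x flank 5 mm above the brick's top, jutting out 3.5 mm; they hold what is pressed over them.
There are look-alikes about, which are no part of the job. Leave any orange, red or turquoise look-alike of the cap alone.

How it is judged:
By the outcome, as a careful person would: the job done as asked, in the order asked, and still so for the second after the job is handed in, with the robot touching nothing.
It also fails if it takes over 48 s, if anything falls off the work surface, if the arm or the gripper's body presses on something with over 40 N, if the wrist force passes 120 N, or if a joint passes its speed limit or range.

## Robot

A 6-joint arm with a two-finger parallel gripper is mounted at the origin on the work surface. World frame = base frame: x ahead of the robot, y to its left, z up, the work surface at z = 0. Lengths are in m, angles in rad, forces in N, time in s.
With the tool pointing down it reaches from about 0.25 to 0.8 m from the base axis. Payload 8.5 kg.
Tool frame: the origin (TCP) lies on the centre line of the jaws, within the pads' length; the fingertips stand manip.tips_ahead ahead of it and the grasp point (between the pads) lies 8 mm behind it (manip.tips_ahead is the distance from the TCP to the fingertips, in m); x points along the fingers, y is the direction in which the jaws open and shut, and the axes are right-handed (so a half turn about x gives the same grasp; the last joint's range is limited). The gripper opens to 85 mm and grips with 20 to 120 N. Pads are 22 mm wide; open, the fingers measure 114 mm over their backs; the gripper's body (76 mm by 85 mm) begins 54 mm behind the grasp point. The pads swing forward as they close: fully open they stand 13 mm farther back than shut.
Start: joints at [-1.293, 0.238, -0.013, 1.319, 0, 1.571], TCP at [0.144, -0.505, 0.217] pointing down, gripper open.
Joint ranges: [-2.66, 2.66], [-1.03, 1.9], [-1.14, 1.46], [-1.82, 2.27], [-1.45, 1.34], [-3.14, 3.14]. Speed limits (rad/s): [2.22, 2.22, 2.79, 3.14, 3.14, 3.14].

## Interface

Orientations are given as a unit quaternion [x, y, z, w].
In Python, from cell import manip, fingers, read_state, read_camera, get_calibration gives the robot as it stands. Calls block until the motion is done:
- manip.move_pose(position, orientation): joint-space move of the TCP to a pose.
- manip.move_straight(position, vel=0.15, attitude=None, threshold=None): straight line of the TCP; attitude=None keeps the orientation; vel is the mean speed in m/s. With threshold (N) it stops when the force on the tool has changed by that much, and returns True; else False.
- manip.movej(angles): joint-space move.
- fingers.set_gripper(opening, grasp_force=None): finger opening in m; grasp_force is the grip in N (None keeps the last); returns when the fingers have stopped.
- manip.hold(seconds).
- manip.ik(position, orientation): joint angles nearest the present ones, or None.
- read_state(): the state.
- read_camera(name): name is "scene" or "top"; returns the picture (400x640x3 uint8, red, green, blue); there is no depth.
- get_calibration(name): a dict with "fx", "fy", "cx", "cy" (pixels), "k1" (the pictures are not rectified: a ray, as slopes to the right and down, at radius r is drawn at 1 + k1 r^2 times it, then the intrinsics apply), "rvec" (rotation vector, rad) and "tvec" (3), from world to camera coordinates, as OpenCV has them. Camera axes: x right, y down, z forward; pixel columns grow to the right and rows downward; lengths in m; the calibration is good to about 2 mm. A picture is of the moment at which its call begins. get_calibration takes no time and is no camera call.
A pose or a line that the arm cannot do raises manip.PlanningError and nothing moves.
- manip.close_job(): hands the job in, once; it reports no verdict.
The state is a dict: "time": time; "joint_pos": joint angles; "joint_vel": joint speeds; "joint_torque": joint torques, N m; "ee_pos": TCP position; "ee_rot": TCP orientation; "ft_force": force on the tool from outside, world axes, zero at the start; "moment": the same for the moment, N m; "opening": finger opening in m.
Only numpy, scipy, OpenCV 4.12 (cv2) and the standard library are available. Lean on these libraries where they do the work, as an engineer would, in place of code of your own. Each camera call takes 0.05 s, during which the arm holds its last target.

## Working session

There is one attempt and no reset: what is moved stays moved. The work goes in short steps, each a Python script; the robot and the scene stay as the last script left them, time stands still between calls to the robot, and variables do not carry over. Pictures are saved under pics/ and viewed, and the job is handed in when it is done.

```bash
ls; mkdir -p pics; python3 - <<'E'
from cell import manip, fingers, read_state, read_camera, get_calibration
import cv2
for n in("scene","top"):
    im=read_camera(n); cv2.imwrite(f"pics/{n}0.png",im[:,:,::-1]); print(n,get_calibration(n))
s=read_state(); print(s, manip.tips_ahead)
E
```

```text
pics
scene {'fx': 402.8560322421475, 'fy': 402.8560322421475, 'cx': 321.8791187451064, 'cy': 201.786910938877, 'k1': -0.012650153354007328, 'rvec': array([ 1.74638603,  1.91661825, -0.67567815]), 'tvec': array([ 0.11049835, -0.36680706,  1.31867519])}
top {'fx': 476.8795125248383, 'fy': 476.8795125248383, 'cx': 325.7706440809812, 'cy': 192.68444551255047, 'k1': 0.041073750495656744, 'rvec': array([ 2.17360531, -2.11156465,  0.20669198]), 'tvec': array([-0.06937987,  0.55711039,  1.04577512])}
{'time': 0.1, 'joint_pos': array([-1.29298237e+00,  2.38747366e-01, -1.41514563e-02,  1.31919453e+00,
       -2.46700048e-05,  1.57078686e+00]), 'joint_vel': array([-1.47888268e-03, -2.58442168e-03,  1.84302043e-03,  7.76505733e-04,
       -3.18029526e-04, -7.37100002e-05]), 'joint_torque': array([-3.61543953e-04, -5.39720714e+01,  3.46998346e+01,  1.34142092e-02,
       -1.09324662e-04,  1.33475754e-05]), 'ee_pos': array([ 0.14387179, -0.50450758,  0.21683518]), 'ee_rot': array([-0.70022314, -0.09836275,  0.7003674 , -0.09745686]), 'ft_force': array([ 0.31920816, -0.1033106 ,  0.35198084]), 'moment': array([ 0.0178568 , -0.00857049, -0.00645827]), 'opening': 0.08550271094018078} 0.011
```

View pics/scene0.png

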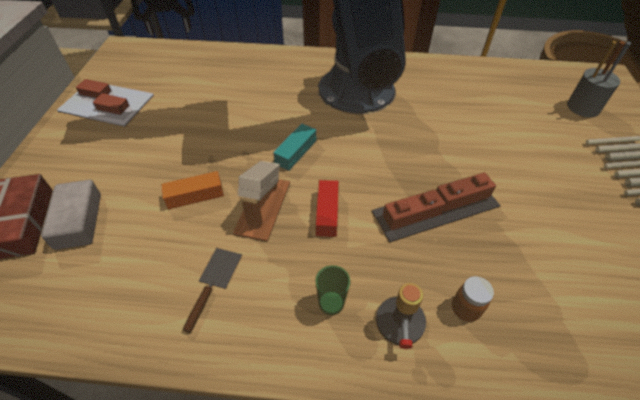

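View pics/top0.png

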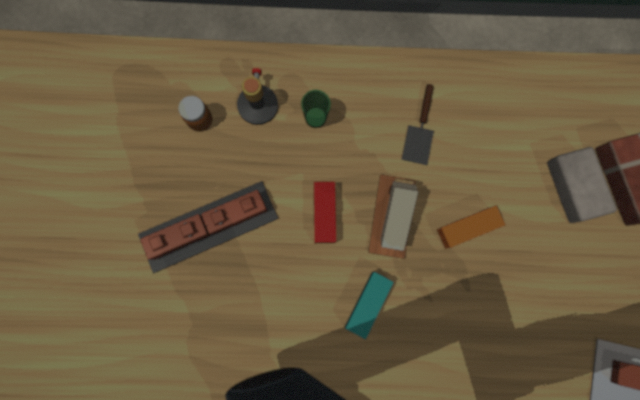

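Candidates for the cap: the pale block on the stand (scene 259,182; top 400,215). Look-alikes: orange (192,190), red (327,208), turquoise (295,146), and the grey clad block at the left (72,215). The pale one tilted on the wooden stand fits the description. Next, enlarged crops.

```bash
cat > h.py <<'E'
import numpy as np, cv2
from cell import get_calibration
C={n:get_calibration(n) for n in("scene","top")}
def K(c): return np.array([[c['fx'],0,c['cx']],[0,c['fy'],c['cy']],[0,0,1]])
def proj(n,P):
    c=C[n]; return cv2.projectPoints(np.asarray(P,float).reshape(-1,1,3),c['rvec'],c['tvec'],K(c),np.array([c['k1'],0,0,0.]))[0].reshape(-1,2)
def ray(n,uv):
    c=C[n]; d=cv2.undistortPoints(np.array(uv,float).reshape(-1,1,2),K(c),np.array([c['k1'],0,0,0.])).reshape(-1,2)
    R=cv2.Rodrigues(c['rvec'])[0]; D=np.c_[d,np.ones(len(d))]@R
    return -R.T@c['tvec'],D
def atz(n,uv,z):
    o,D=ray(n,uv); return o+D*((np.asarray(z)-o[2])/D[:,2])[:,None]
def crop(src,dst,x,y,w,h,s):
    im=cv2.imread(src)[y:y+h,x:x+w]; cv2.imwrite(dst,cv2.resize(im,None,fx=s,fy=s,interpolation=cv2.INTER_CUBIC))
E
python3 - <<'E'
from h import *
crop('pics/top0.png','pics/a1.png',130,170,160,110,5)
crop('pics/top0.png','pics/a2.png',350,160,100,110,5)
crop('pics/scene0.png','pics/a3.png',365,160,145,85,5)
crop('pics/scene0.png','pics/a4.png',220,145,90,105,5)
print(proj('top',[[0,0,0],[0.144,-.505,.217],[.5,0,0]]),proj('scene',[[0,0,0],[0.144,-.505,.217]]))
print(C['top'],)
for n in C:
  R=cv2.Rodrigues(C[n]['rvec'])[0];print(-R.T@C[n]['tvec'])
E
```

```text
[[293.75851713 449.73723243]
 [575.16830962 413.78502625]
 [302.1569179  219.90784766]] [[355.60038745  89.84678114]
 [172.60710448  42.60454284]]
{'fx': 476.8795125248383, 'fy': 476.8795125248383, 'cx': 325.7706440809812, 'cy': 192.68444551255047, 'k1': 0.041073750495656744, 'rvec': array([ 2.17360531, -2.11156465,  0.20669198]), 'tvec': array([-0.06937987,  0.55711039,  1.04577512])}
[ 1.12400382 -0.01512069  0.78870041]
[ 0.37355316 -0.03139577  1.12618981]
```

View pics/a1.png

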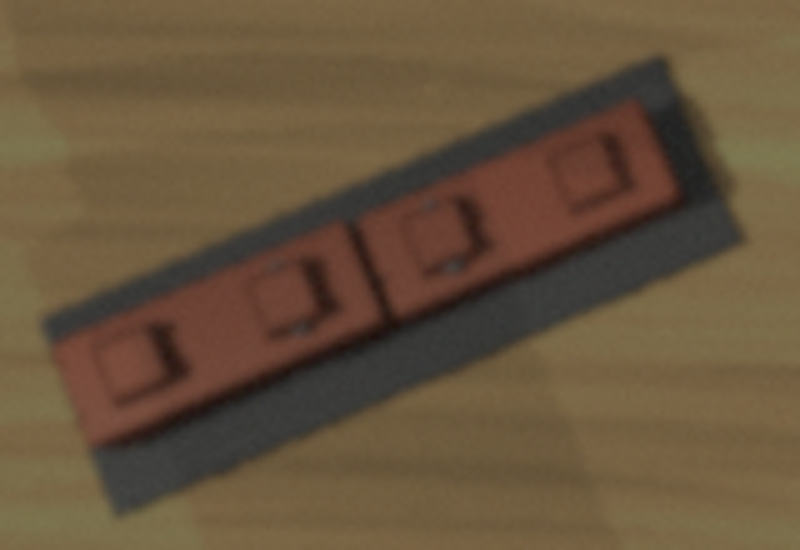

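View pics/a2.png

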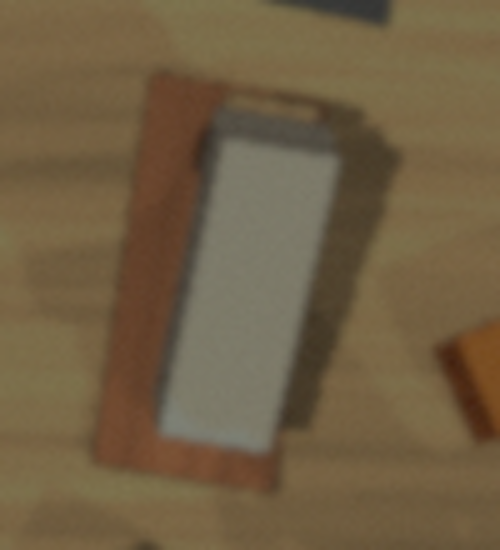

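View pics/a3.png

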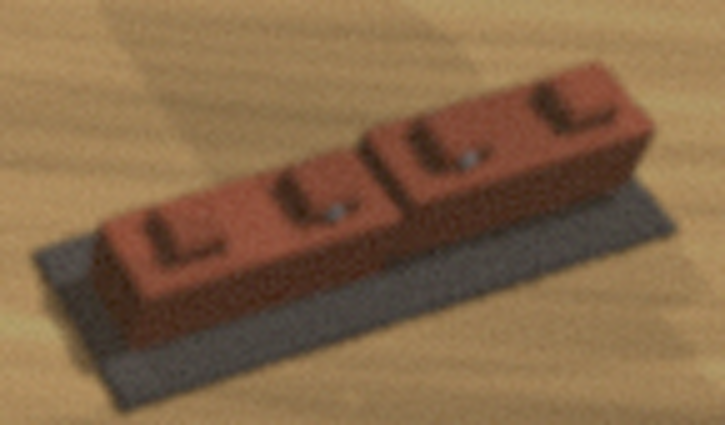

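View pics/a4.png

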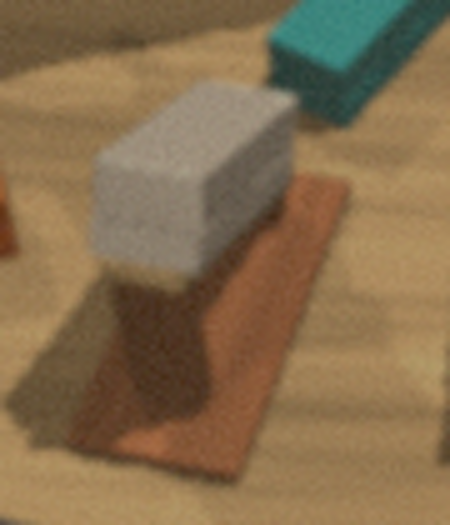

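The crops confirm the choice. The pale cap sits on the stand with its high end away from the robot, and the proud brick is the left one in the top view and the right one in the scene view. Now I'll fit the poses from corners in both views.

```bash
cat > fit.py <<'E'
from h import *
from scipy.optimize import least_squares
T1=lambda p:(p[0]/5+130,p[1]/5+170)
T2=lambda p:(p[0]/5+350,p[1]/5+160)
S3=lambda p:(p[0]/5+365,p[1]/5+160)
S4=lambda p:(p[0]/5+220,p[1]/5+145)
def rz(a): c,s=np.cos(a),np.sin(a); return np.array([[c,-s,0],[s,c,0],[0,0,1]])
# shield: local pts (x,y,z), flag proud
obs=[]
def A(n,f,px,l,pr=0): obs.append((n,f(px),l,pr))
# guess: shield +x = world +x-ish (away), +y = world left
A('top',T1,(665,55),(.05,-.155,.008));A('top',T1,(745,240),(-.05,-.155,.008))
A('top',T1,(118,515),(-.05,.155,.008));A('top',T1,(42,315),(.05,.155,.008))
A('top',T1,(640,100),(.025,-.14,.053));A('top',T1,(683,192),(-.025,-.14,.053))
A('top',T1,(50,343),(.025,.14,.053),1);A('top',T1,(95,445),(-.025,.14,.053),1)
A('top',T1,(588,172),(0,-.105,.067));A('top',T1,(438,235),(0,-.035,.067))
A('top',T1,(287,297),(0,.035,.067),1);A('top',T1,(130,365),(0,.105,.067),1)
A('scene',S3,(35,258),(-.05,-.155,.008));A('scene',S3,(122,410),(.05,-.155,.008));A('scene',S3,(675,230),(.05,.155,.008))
A('scene',S3,(148,297),(.025,-.14,.053));
A('scene',S3,(655,128),(.025,.14,.053),1);A('scene',S3,(597,62),(-.025,.14,.053),1);A('scene',S3,(415,205),(.025,0.0,.053),1)
def res(p):
    r=[]
    for n,uv,l,pr in obs:
        P=rz(p[2])@np.array(l)+[p[0],p[1],p[3]*pr]; r.append(proj(n,P)[0]-uv)
    return np.array(r)
s=least_squares(lambda p:res(p).ravel(),[.45,.2,.3,.01],loss='soft_l1')
print('shield',s.x); print(np.round(res(s.x),1).tolist())
t=np.deg2rad(30); Ry=np.array([[np.cos(t),0,-np.sin(t)],[0,1,0],[np.sin(t),0,np.cos(t)]])
co=[]
for px,l in [((220,138),(.07,.025,.045)),((340,155),(.07,-.025,.045)),((270,450),(-.07,-.025,.045)),((160,432),(-.07,.025,.045)),((330,120),(.07,-.025,0)),((215,105),(.07,.025,0))]: co.append(('top',T2(px),l,1))
for px,l in [((97,158),(.07,-.025,.045)),((205,182),(.07,.025,.045)),((300,98),(-.07,.025,.045)),((210,82),(-.07,-.025,.045)),((93,252),(.07,-.025,0)),((190,275),(.07,.025,0))]: co.append(('scene',S4(px),l,1))
bo=[]
for px,l in [((152,70),(.095,.043,.01)),((95,462),(-.095,.043,.01)),((277,490),(-.095,-.043,.01))]: bo.append(('top',T2(px),l,0))
for px,l in [((72,445),(.095,-.043,.01)),((240,480),(.095,.043,.01)),((348,180),(-.095,.043,.01))]: bo.append(('scene',S4(px),l,0))
def rc(p):
    return np.array([proj(n,rz(p[2])@Ry@np.array(l)+p[[0,1,3]])[0]-uv for n,uv,l,_ in co])
def rb(p):
    return np.array([proj(n,rz(p[2])@np.array(l)+[p[0],p[1],0])[0]-uv for n,uv,l,_ in bo])
c=least_squares(lambda p:rc(p).ravel(),[.5,-.15,0,.075],loss='soft_l1'); print('cap',c.x); print(np.round(rc(c.x),1).tolist())
b=least_squares(lambda p:rb(p).ravel(),[.5,-.15,0],loss='soft_l1'); print('stand',b.x); print(np.round(rb(b.x),1).tolist())
d=rz(b.x[2]).T@(c.x[[0,1,3]]-[b.x[0],b.x[1],.075]);print('cap in stand',d, 'expected z',d[0]*np.tan(t))
E
python3 fit.py
```

```text
shield [0.47938231 0.21646369 0.44778248 0.00725449]
[[-0.9, -0.9], [-0.4, 0.2], [-0.6, 0.3], [-0.9, 0.2], [0.1, -1.3], [0.1, 0.2], [-0.6, 0.2], [-1.5, 0.8], [-0.4, -0.5], [0.3, -0.4], [-0.2, -0.3], [0.6, -0.7], [-1.4, -2.2], [-0.6, -0.7], [0.1, -0.6], [-2.1, 0.4], [0.2, 0.4], [-0.3, -0.5], [-1.6, 0.4]]
cap [ 0.51639814 -0.21305322 -0.14371868  0.07425176]
[[0.1, -0.4], [-0.3, 0.3], [-0.7, 0.5], [-1.2, 0.2], [-0.7, 0.4], [-0.4, -0.6], [-1.0, 0.1], [-0.6, -0.6], [-0.4, -0.2], [-1.7, -0.4], [-1.2, 0.7], [1.0, 0.2]]
stand [ 0.5170021  -0.21170762 -0.11916241]
[[-1.4, -0.7], [-0.3, -0.1], [-0.1, -0.2], [-1.7, -0.4], [0.0, -0.8], [-0.4, -0.3]]
cap in stand [-0.00043971 -0.00140786 -0.00074824] expected z -0.00025386760261293564
```

```bash
sed -i 's#/5+\([0-9]*\)#/5+\1-.4#g' fit.py; cat >> fit.py <<'E'
def box(w,l,z0,z1,o=(0,0)): return [(o[0]+a*w/2,o[1]+bb*l/2,z) for z in(z0,z1) for a,bb in((1,1),(-1,1),(-1,-1),(1,-1))]
def draw(im,n,W,sc,off,col):
    q=[tuple(int(round(v)) for v in (((u-off)+.5)*sc-.5)) for u in proj(n,W)]
    for i in range(4):
        j=(i+1)%4
        for a,b2 in((i,j),(i+4,j+4),(i,i+4)): cv2.line(im,q[a],q[b2],col,1)
def ov(n,src,dst,x,y,w,h,sc):
    im=cv2.resize(cv2.imread(src)[y:y+h,x:x+w],None,fx=sc,fy=sc,interpolation=cv2.INTER_CUBIC); off=np.array([x,y])
    f=lambda P,dz=0:np.array(P)@rz(s.x[2]).T+[s.x[0],s.x[1],dz]
    draw(im,n,f(box(.1,.31,0,.008)),sc,off,(0,255,0))
    draw(im,n,f(box(.05,.14,.008,.053,(0,-.07))),sc,off,(255,255,0))
    draw(im,n,f(box(.05,.14,.008,.053,(0,.07)),s.x[3]),sc,off,(0,255,255))
    for k in(-.105,-.035,.035,.105):
        draw(im,n,f(box(.028,.028,.053,.063,(0,k)),s.x[3]*(k>0)),sc,off,(255,0,255))
    draw(im,n,(np.array(box(.14,.05,0,.045))@Ry.T@rz(c.x[2]).T+c.x[[0,1,3]]),sc,off,(0,255,0))
    draw(im,n,np.array(box(.19,.086,0,.01))@rz(b.x[2]).T+[b.x[0],b.x[1],0],sc,off,(255,255,0))
    cv2.imwrite(dst,im)
if __name__=='__main__':
    ov('top','pics/top0.png','pics/o1.png',130,165,160,115,5)
    ov('top','pics/top0.png','pics/o2.png',350,160,100,110,5)
    ov('scene','pics/scene0.png','pics/o3.png',365,160,145,85,5)
    ov('scene','pics/scene0.png','pics/o4.png',220,145,90,105,5)
E
python3 fit.py; python3 -c "
import cv2,numpy as np
a=[cv2.imread(f'pics/o{i}.png') for i in(1,3,2,4)]
def cat(x,y):
    h=max(x.shape[0],y.shape[0]); p=lambda i:cv2.copyMakeBorder(i,0,h-i.shape[0],0,0,0)
    return np.hstack([p(x),p(y)])
cv2.imwrite('pics/oo2.png',cv2.resize(cat(a[2],a[3]),None,fx=.84,fy=.84))
"
```

```text
shield [0.47981468 0.216683   0.44869787 0.00856609]
[[-0.6, -0.8], [-0.0, 0.4], [-0.3, 0.6], [-0.6, 0.5], [0.4, -1.2], [0.4, 0.3], [-0.5, 0.4], [-1.4, 1.0], [-0.1, -0.4], [0.6, -0.3], [-0.0, -0.1], [0.8, -0.5], [-0.9, -1.6], [-0.1, -0.1], [0.6, -0.2], [-1.6, 1.0], [0.9, 0.5], [0.4, -0.3], [-1.0, 0.6]]
cap [ 0.51702612 -0.21252968 -0.14217353  0.07618423]
[[0.4, -0.4], [0.1, 0.2], [-0.3, 0.6], [-0.9, 0.2], [-0.4, 0.3], [-0.1, -0.6], [-0.6, 0.1], [-0.1, -0.6], [0.1, -0.1], [-1.3, -0.4], [-0.7, 0.8], [1.5, 0.3]]
stand [ 0.51717027 -0.21178508 -0.12406761]
[[-0.8, -0.4], [-0.1, 0.1], [0.1, 0.2], [-1.5, -0.0], [0.2, -0.3], [0.1, 0.2]]
cap in stand [-5.08959150e-05 -7.56711439e-04  1.18423333e-03] expected z -2.938477019788785e-05
```

View pics/o1.png

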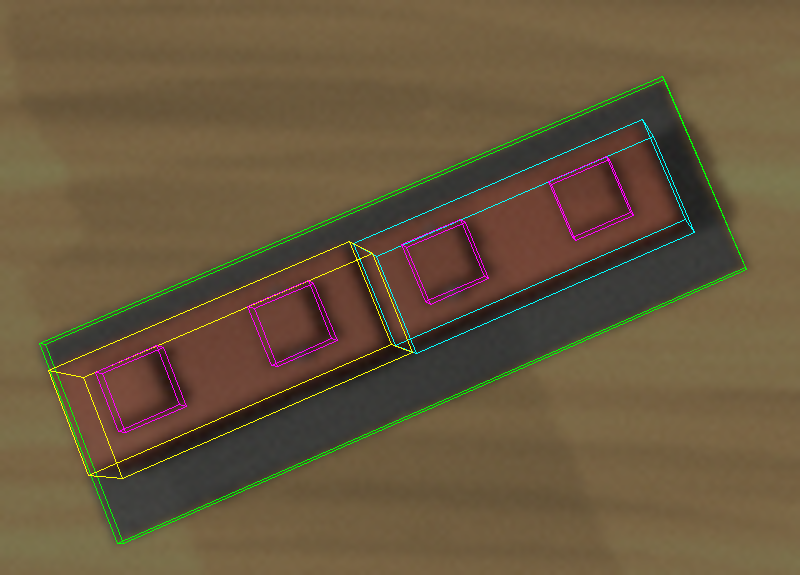

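View pics/o3.png

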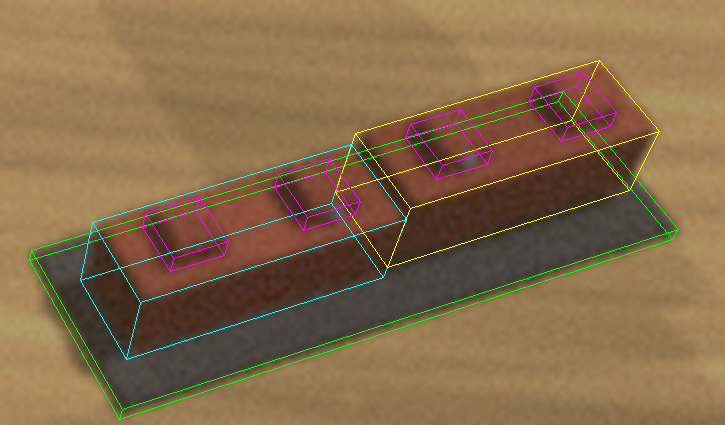

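View pics/oo2.png

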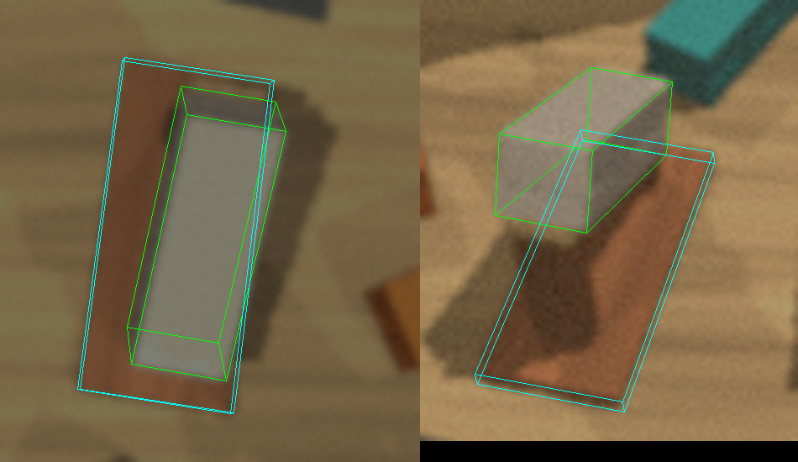

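The overlay fits both views to about 1 px. The proud brick is roughly 7–8.5 mm high, and the cap lies centred on the ramp, yawed about −0.13. Now I'll check reachability for every pose.

```bash
cat > plan.py <<'E'
import numpy as np
from scipy.spatial.transform import Rotation as Ro
from cell import manip, fingers, read_state, read_camera, get_calibration
SH=np.array([.4798,.2167]); SY=.4487; CAP=np.array([.5170,-.2123,.0757]); CY=-.137
def q(xa,ya):
    xa=np.array(xa,float);ya=np.array(ya,float)
    return Ro.from_matrix(np.c_[xa,ya,np.cross(xa,ya)]).as_quat()
def u(a): return np.array([np.cos(a),np.sin(a),0])
sx=u(SY); sy=u(SY+np.pi/2); cx=u(CY); cyv=u(CY+np.pi/2)
down=np.array([0,0,-1.])
QS=[q(down,sx),q(down,-sx)]
t=np.pi/6; capz=-np.sin(t)*cx+np.cos(t)*np.array([0,0,1.])
QC=[q(-capz,cyv),q(-capz,-cyv)]
PT=np.r_[SH,0]+.07*sy
SEAT=np.r_[SH,.053]
E
python3 - <<'E'
from plan import *
print(read_state()['time'])
def show(n,p,Q):
    for i,k in enumerate(Q):
        r=manip.ik(p,k); print(n,i,None if r is None else np.round(r,2))
show('press',PT+[0,0,.08],QS); show('pressup',PT+[0,0,.16],QS)
g=CAP+capz*.018
show('grasp',g,QC); show('pre',g+capz*.1,QC); show('lift',g+[0,0,.12],QC)
show('seat',SEAT+[0,0,.018],QS); show('seatup',SEAT+[0,0,.16],QS)
E
```

```text
0.1
press 0 [ 0.56  0.33 -0.25  0.99  0.    1.68]
press 1 [ 0.56  0.33 -0.25  0.99  0.   -1.46]
pressup 0 [ 0.56  0.27 -0.12  1.18  0.    1.68]
pressup 1 [ 0.56  0.27 -0.12  1.18  0.   -1.46]
grasp 0 [-0.5   0.08 -0.75  0.25  0.18 -0.31]
grasp 1 [-0.5   0.08 -0.75  0.25  0.18  2.83]
pre 0 [-0.55 -0.11 -0.66  0.53  0.2  -0.36]
pre 1 [-0.55 -0.11 -0.66  0.53  0.2   2.78]
lift 0 [-0.5  -0.06 -0.52  0.61  0.18 -0.31]
lift 1 [-0.5  -0.06 -0.52  0.61  0.18  2.83]
seat 0 [ 0.42  0.33 -0.27  0.96  0.    1.55]
seat 1 [ 0.42  0.33 -0.27  0.96  0.   -1.6 ]
seatup 0 [ 0.42  0.24 -0.02  1.31  0.    1.55]
seatup 1 [ 0.42  0.24 -0.02  1.31  0.   -1.6 ]
```

```bash
python3 - <<'E'
from plan import *
manip.move_pose(PT+[0,0,.20],QS[0])
fingers.set_gripper(0.0,40); print(read_state()['time'],manip.tips_ahead,read_state()['opening'])
manip.move_straight(PT+[0,0,.09],vel=.15)
r=manip.move_straight(PT+[0,0,.05],vel=.02,threshold=3.5)
s=read_state(); print(r,s['time'],s['ee_pos'],s['ft_force'])
E
```

```text
3.825 0.011 -6.680928224733044e-05
False 6.8583 [0.44948284 0.2798023  0.05009638] [ 0.0845706   0.47154717 -0.29898795]
```

```bash
python3 - <<'E'
from plan import *
import cv2
for n in("scene","top"): cv2.imwrite(f"pics/{n}1.png",read_camera(n)[:,:,::-1])
from h import *
crop('pics/scene1.png','pics/b1.png',360,100,160,120,5)
crop('pics/top1.png','pics/b2.png',120,150,170,120,4)
print(proj('scene',read_state()['ee_pos']))
E
```

```text
[[464.78614682 189.07326925]]
```

View pics/b1.png

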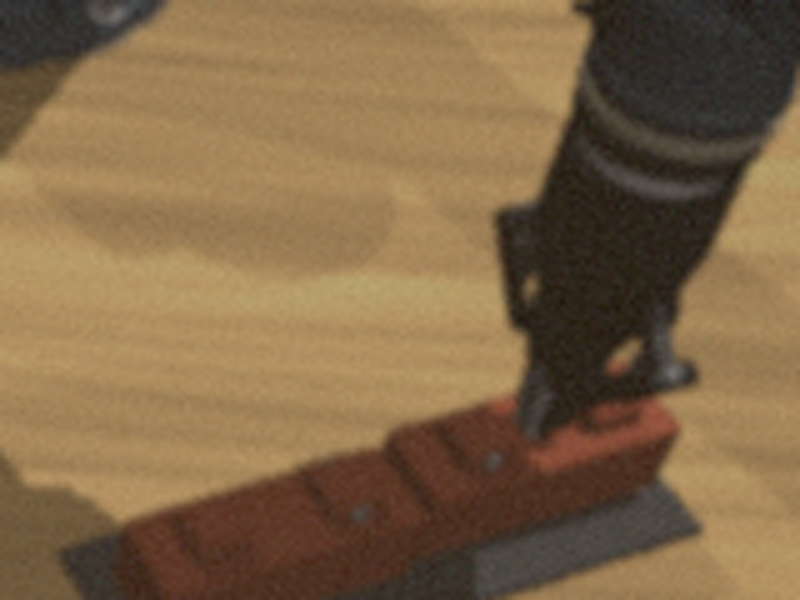

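View pics/b2.png

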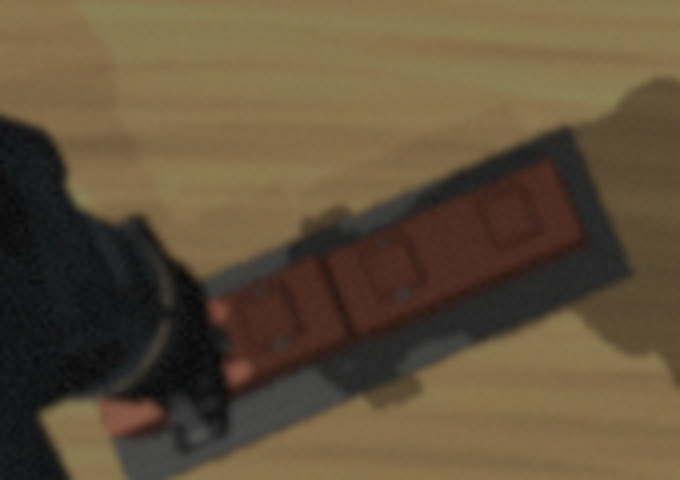

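```bash
python3 - <<'E'
from plan import *
from h import *
off=np.array([360,100])
for d in (0,.0145):
  for z in(.039,.05,.061,.07): print(d,z,((proj('scene',PT+d*sx+[0,0,z])[0]-off+.5)*5-.5).round())
im=cv2.imread('pics/scene1.png')[165:215,420:510]; im=cv2.convertScaleAbs(im,alpha=2.0,beta=10)
cv2.imwrite('pics/b3.png',cv2.resize(im,None,fx=8,fy=8,interpolation=cv2.INTER_CUBIC))
print(read_state()['ft_force'],read_state()['joint_torque'])
E
```

```text
0 0.039 [520. 462.]
0 0.05 [526. 447.]
0 0.061 [532. 432.]
0 0.07 [538. 420.]
0.0145 0.039 [536. 483.]
0.0145 0.05 [543. 469.]
0.0145 0.061 [549. 454.]
0.0145 0.07 [555. 441.]
[ 0.07915658 -0.74604157 -0.10084051] [ 1.25730043e-03 -5.76958251e+01  2.92719179e+01  9.97748903e-04
  5.75022568e-05 -2.95283951e-05]
```

View pics/b3.png

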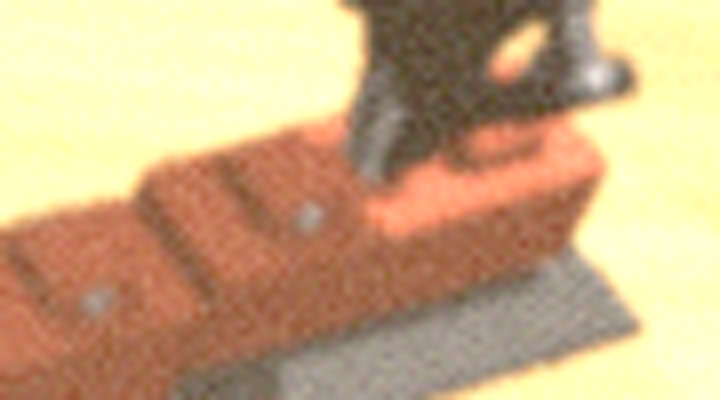

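The frames and the force reading agree with each other: there's no contact and the tips still look at or above the brick top, although the readout says they should be below it. I'll go on slowly, force-guarded, and find the real tip height by touch.

```bash
python3 - <<'E'
from plan import *
r=manip.move_straight(PT+[0,0,.025],vel=.02,threshold=3.5)
s=read_state(); print(r,s['time'],s['ee_pos'],s['ft_force'],Ro.from_quat(s['ee_rot']).as_matrix().round(3).tolist())
import cv2
cv2.imwrite("pics/scene2.png",read_camera("scene")[:,:,::-1])
from h import *
im=cv2.imread('pics/scene2.png')[125:225,410:520]; im=cv2.convertScaleAbs(im,alpha=1.8,beta=10)
cv2.imwrite('pics/b4.png',cv2.resize(im,None,fx=6,fy=6,interpolation=cv2.INTER_CUBIC))
E
```

```text
True 7.3417 [0.44952921 0.27982426 0.04793636] [1.00183645 0.13161648 1.81311478] [[0.0, 0.901, 0.434], [0.0, 0.434, -0.901], [-1.0, 0.0, -0.0]]
```

View pics/b4.png

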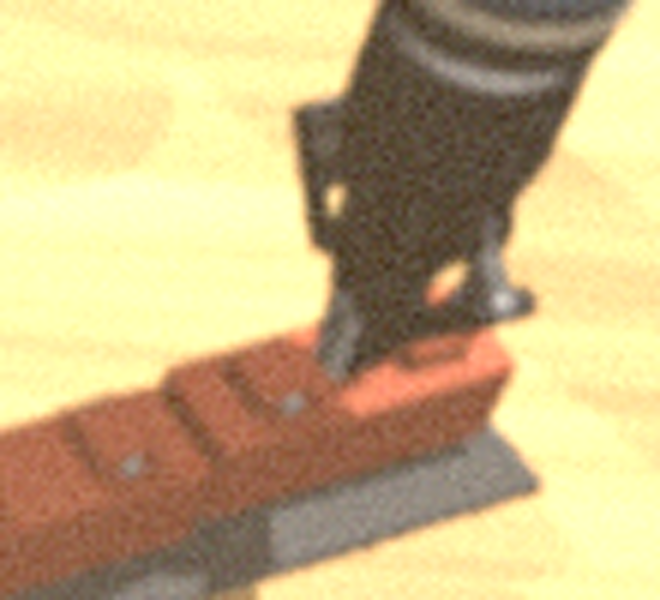

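Contact comes at TCP z = 0.048. A brick top near 0.060 implies the tips stand about 12 mm *behind* the reported TCP, which disagrees with `tips_ahead`. Pressing home onto the hard stop, where the top is known to be 0.053, will calibrate that offset.

```bash
python3 - <<'E'
from plan import *
s=read_state();print(s['ft_force'][2])
r=manip.move_straight(PT+[0,0,.028],vel=.02,threshold=28)
s=read_state(); print(r,s['time'],s['ee_pos'],s['ft_force'])
manip.hold(.2); s=read_state(); print(s['ee_pos'],s['ft_force'])
import cv2
cv2.imwrite("pics/scene3.png",read_camera("scene")[:,:,::-1])
E
```

```text
2.5748195555537783
True 7.9833 [0.44957082 0.27985885 0.03911999] [-2.35300254 -1.22632741 10.30141345]
[0.44957002 0.27985009 0.0390906 ] [-2.02501893 -0.93426446  9.39825517]
```

```bash
python3 - <<'E'
from plan import *
r=manip.move_straight(PT+[0,0,.030],vel=.015,threshold=22)
s=read_state(); print(r,s['time'],s['ee_pos'],s['ft_force'])
manip.hold(.1); s=read_state(); print(s['ee_pos'],s['ft_force'])
manip.move_straight(PT+[0,0,.13],vel=.2)
s=read_state(); print(s['time'],s['ft_force'])
import cv2
cv2.imwrite("pics/scene3.png",read_camera("scene")[:,:,::-1])
cv2.imwrite("pics/top3.png",read_camera("top")[:,:,::-1])
from h import *
for i,(f,x,y,w,h) in enumerate([('scene3',365,150,145,95),('top3',130,170,160,110)]):
  im=cv2.convertScaleAbs(cv2.imread(f'pics/{f}.png')[y:y+h,x:x+w],alpha=1.6,beta=10)
  cv2.imwrite(f'pics/c{i}.png',cv2.resize(im,None,fx=5,fy=5,interpolation=cv2.INTER_CUBIC))
E
```

```text
True 8.5 [0.44958655 0.27985519 0.03914083] [-1.46512461 -1.38421841  8.29933696]
[0.44957304 0.2798449  0.03913463] [-0.32491817 -0.33320957  7.24837448]
9.2083 [-0.10802711  0.31302567 -0.18157656]
```

View pics/c0.png

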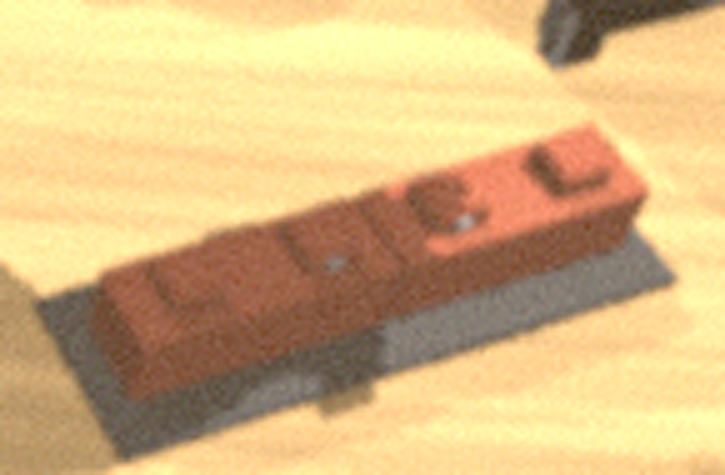

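View pics/c1.png

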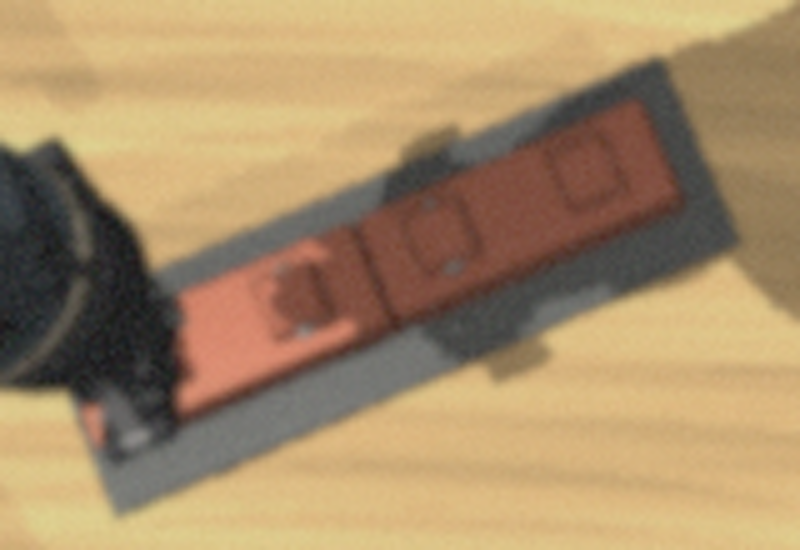

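The bricks are now level: no step at the joint in the scene view (385,200). Two presses both stopped hard at the same z, after 8.8 mm of travel, which matches my fitted 8.6 mm. The shut fingertips are therefore about 14 mm behind the reported TCP, 25 mm off the stated value, and I'll use the measured figure. Next I'll approach the cap and check the picture before grasping.

```bash
python3 - <<'E'
from plan import *
manip.move_straight(PT+[0,0,.2],vel=.25)
fingers.set_gripper(.085,60)
G=CAP-capz*.013
manip.move_pose(G+capz*.13,QC[1])
manip.move_straight(G+capz*.055,vel=.15)
s=read_state(); print(s['time'],s['ee_pos'],G+capz*.055,s['joint_pos'].round(2))
import cv2
for n in('scene','top'): cv2.imwrite(f"pics/{n}4.png",read_camera(n)[:,:,::-1])
for i,(f,x,y,w,h) in enumerate([('scene4',205,80,120,145),('top4',340,140,130,140)]):
  im=cv2.convertScaleAbs(cv2.imread(f'pics/{f}.png')[y:y+h,x:x+w],alpha=1.7,beta=10)
  cv2.imwrite(f'pics/d{i}.png',cv2.resize(im,None,fx=4,fy=4,interpolation=cv2.INTER_CUBIC))
E
```

```text
12.9333 [ 0.49638621 -0.2089897   0.11213717] [ 0.49619677 -0.20943199  0.11207307] [-0.51  0.03 -0.73  0.32  0.18  2.82]
```

View pics/d0.png

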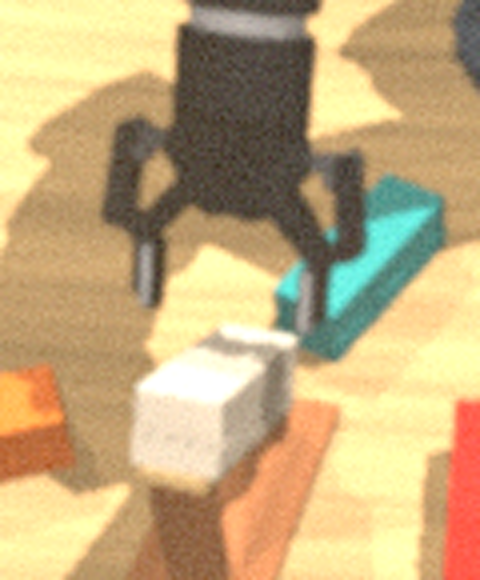

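View pics/d1.png

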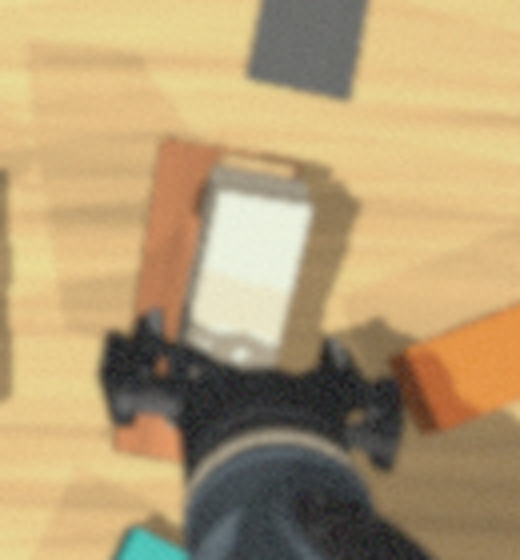

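```bash
python3 - <<'E'
from plan import *
from h import *
R=Ro.from_quat(QC[1]).as_matrix(); p=read_state()['ee_pos']
for off in (-.011,.014,.027):
  for y in(-.045,.045):
    P=p-R[:,0]*off+R[:,1]*y
    print(off,y,((proj('scene',P)[0]-[205,80])*4).round(),((proj('top',P)[0]-[340,140])*4).round())
E
```

```text
-0.011 -0.045 [295. 395.] [151. 292.]
-0.011 0.045 [147. 369.] [315. 320.]
0.014 -0.045 [298. 354.] [153. 310.]
0.014 0.045 [149. 328.] [321. 338.]
0.027 -0.045 [300. 332.] [154. 320.]
0.027 0.045 [150. 306.] [324. 349.]
```

The fingertips are at scene (242,156) and (282,162), within about 1 px of the measured tip offset (27 mm behind when open), and the gripper is centred over the cap. Descend, grasp, lift.

```bash
python3 - <<'E'
from plan import *
G=CAP-capz*.013
r=manip.move_straight(G,vel=.08,threshold=12)
s=read_state(); print(r,s['ee_pos']-G,s['ft_force'])
fingers.set_gripper(.04,70)
s=read_state(); print(s['time'],s['opening'],s['ft_force'])
manip.move_straight(G+[0,0,.03],vel=.08)
manip.move_straight(G+[0,0,.15],vel=.2)
s=read_state(); print(s['time'],s['opening'],s['ft_force'])
import cv2
for n in('scene','top'): cv2.imwrite(f"pics/{n}5.png",read_camera(n)[:,:,::-1])
for i,(f,x,y,w,h) in enumerate([('scene5',195,20,130,140),('top5',340,140,130,140)]):
  im=cv2.convertScaleAbs(cv2.imread(f'pics/{f}.png')[y:y+h,x:x+w],alpha=1.7,beta=10)
  cv2.imwrite(f'pics/e{i}.png',cv2.resize(im,None,fx=4,fy=4,interpolation=cv2.INTER_CUBIC))
E
```

```text
False [-1.31138604e-05 -5.23772217e-05  2.41192311e-04] [-0.22019775 -0.33184268  0.68402114]
14.2917 0.0496014278797267 [-4.91390221  0.36052222  7.24933177]
15.5667 0.049208915072220444 [-0.39564064 -0.84757722 -2.6422176 ]
```

View pics/e0.png

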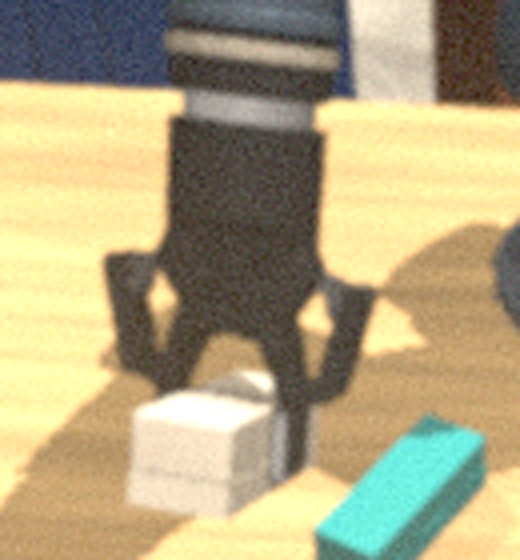

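Held: 49 mm opening and 2 N of weight. Carry to hover over the seat, then compare cap and studs in the pictures.

```bash
python3 - <<'E'
from plan import *
manip.move_pose(np.r_[SH,.17],QS[0])
manip.move_straight(np.r_[SH,.053+.032-.013],vel=.15)
s=read_state(); print(s['time'],s['opening'],s['ft_force'],s['ee_pos'])
import cv2
for n in('scene','top'): cv2.imwrite(f"pics/{n}6.png",read_camera(n)[:,:,::-1])
for i,(f,x,y,w,h) in enumerate([('scene6',365,130,145,115),('top6',130,140,160,140)]):
  im=cv2.convertScaleAbs(cv2.imread(f'pics/{f}.png')[y:y+h,x:x+w],alpha=1.7,beta=10)
  cv2.imwrite(f'pics/f{i}.png',cv2.resize(im,None,fx=5,fy=5 ,interpolation=cv2.INTER_CUBIC)[:,:])
E
python3 -c "
import cv2
im=cv2.imread('pics/f1.png'); cv2.imwrite('pics/f1.png',im[:600])"
```

```text
18.05 0.0493040069698156 [ 0.09274742 -0.73645061 -0.74656812] [0.48043574 0.21659709 0.07277684]
```

View pics/f0.png

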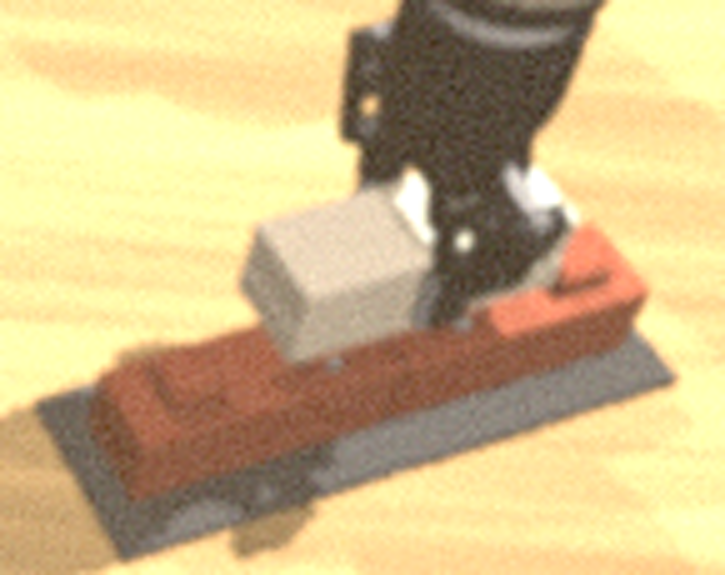

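View pics/f1.png

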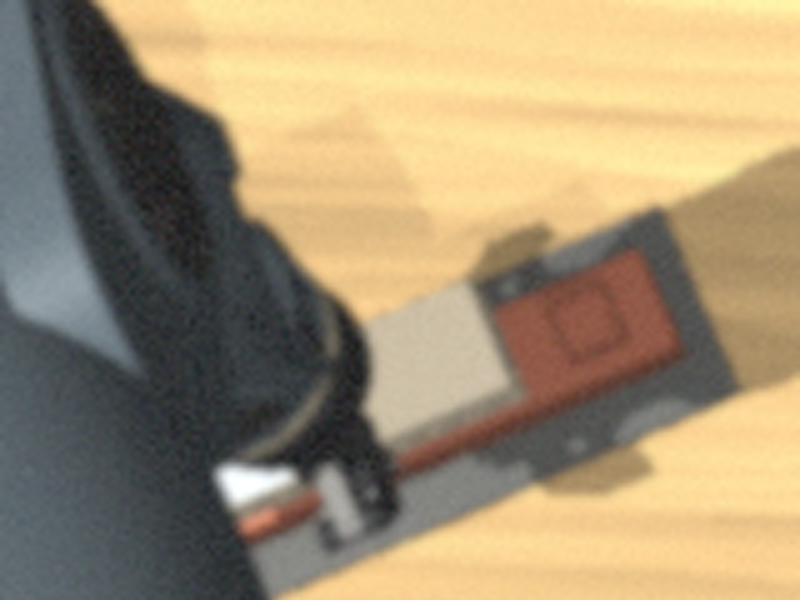

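```bash
cat > ov2.py <<'E'
import sys
from fit import *
s.x[3]=0
def cap_ov(n,src,dst,x,y,w,h,sc,cxy,cz,yaw):
    im=cv2.convertScaleAbs(cv2.imread(src)[y:y+h,x:x+w],alpha=1.7,beta=10)
    im=cv2.resize(im,None,fx=sc,fy=sc,interpolation=cv2.INTER_CUBIC); off=np.array([x,y])
    f=lambda P,dz=0:np.array(P)@rz(s.x[2]).T+[s.x[0],s.x[1],dz]
    draw(im,n,f(box(.1,.31,0,.008)),sc,off,(0,255,0))
    draw(im,n,f(box(.05,.28,.008,.053)),sc,off,(255,255,0))
    draw(im,n,f(box(.022,.022,.067,.067,(0,-.105))),sc,off,(255,0,255))
    draw(im,n,np.array(box(.05,.14,0,.045))@rz(yaw).T+[*cxy,cz],sc,off,(0,0,255))
    cv2.imwrite(dst,im[:600])
if __name__=='__main__':
    cz=.0728+.013
    cap_ov('scene','pics/scene6.png','pics/g0.png',365,130,145,115,5,(.4804,.2166),cz,.4487)
    cap_ov('top','pics/top6.png','pics/g1.png',130,160,160,120,5,(.4804,.2166),cz,.4487)
E
python3 ov2.py >/dev/null
```

```text
(no output)
```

View pics/g0.png

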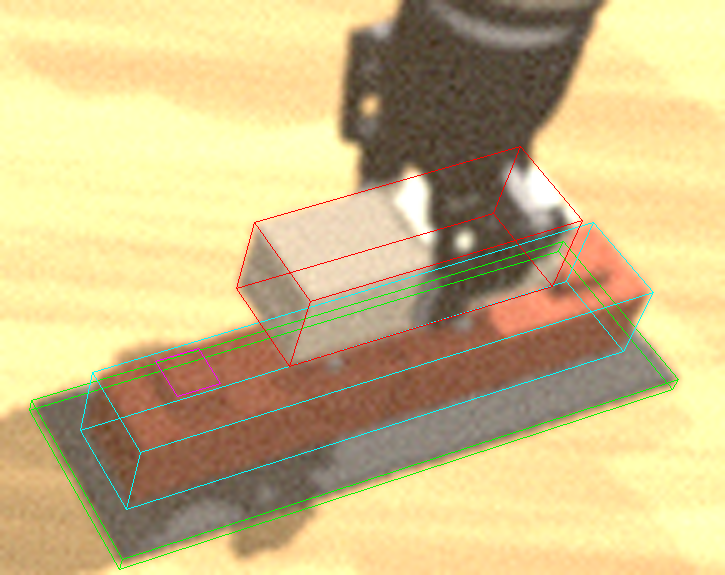

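View pics/g1.png

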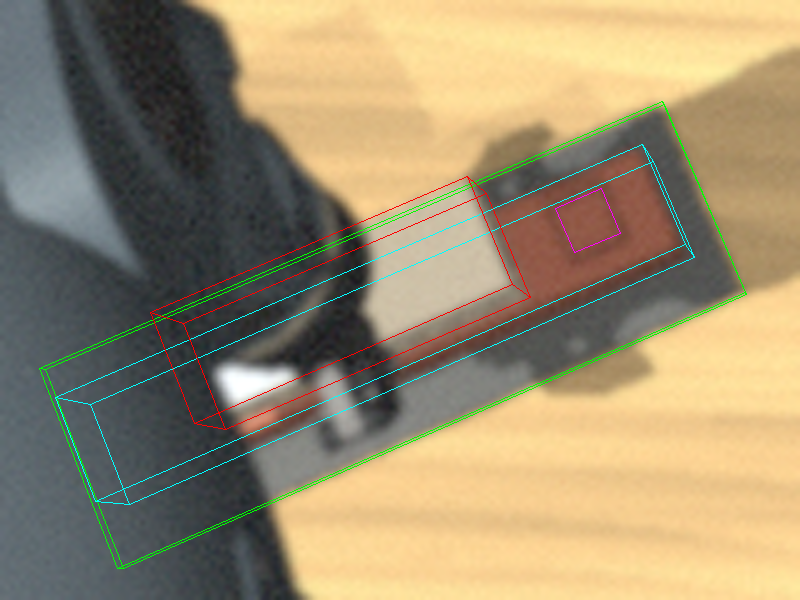

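The cap and stud wires agree with the picture to within about 1 px (fixed outer stud at (588,220) in the crop). Lower under force guard to just above the balls.

```bash
python3 - <<'E'
from plan import *
for z in(.067,.0615):
    r=manip.move_straight(np.r_[SH,z-.013],vel=.03,threshold=7)
    s=read_state(); print(r,s['time'],s['ee_pos'],s['ft_force'],s['moment'],s['opening'])
    if r: break
E
```

```text
False 18.9 [0.47981724 0.21670663 0.05396629] [ 0.41987383 -0.44167509 -2.17486801] [ 0.03117204 -0.02707224  0.04806641] 0.04909886077734224
True 19.15 [0.48023438 0.21690154 0.04870153] [-0.62419596  0.47572457  3.75447956] [ 0.02912018 -0.08102129 -0.01351126] 0.04913540439814755
```

Past the stud tops (TCP 0.0487 means the underside is about 0.062) with negligible side force, so the cap is now resting on the spring balls. Press.

```bash
python3 - <<'E'
from plan import *
r=manip.move_straight(np.r_[SH,.032],vel=.025,threshold=32)
s=read_state(); print(r,s['time'],s['ee_pos'],s['ft_force'],s['moment'],s['opening'])
manip.hold(.2); s=read_state(); print(s['ee_pos'],s['ft_force'])
import cv2
for n in('scene','top'): cv2.imwrite(f"pics/{n}7.png",read_camera(n)[:,:,::-1])
for i,(f,x,y,w,h) in enumerate([('scene7',365,130,145,115)]):
  im=cv2.convertScaleAbs(cv2.imread(f'pics/{f}.png')[y:y+h,x:x+w],alpha=1.7,beta=10)
  cv2.imwrite(f'pics/i{i}.png',cv2.resize(im,None,fx=5,fy=5 ,interpolation=cv2.INTER_CUBIC))
E
```

```text
True 19.5917 [0.48055421 0.21701705 0.0412457 ] [-1.2617118  -1.07777297  6.69337927] [-0.01707785  0.1998042  -0.016688  ] 0.04943766143099062
[0.48054777 0.2170169  0.04125539] [-1.33600486 -1.10046736  7.12408842]
```

View pics/i0.png

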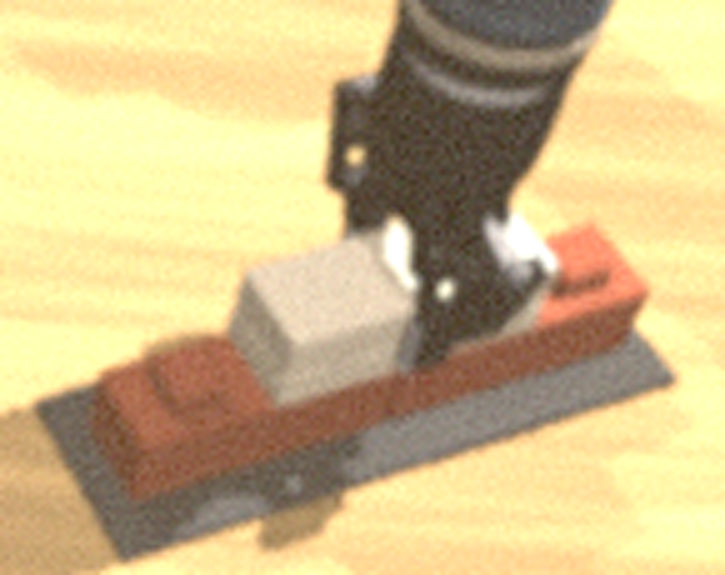

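It went over the balls with a firm stop. I'll release and press on the cap top with shut fingers. Flush means TCP z ≈ 0.0841 with the calibrated tips, which makes a good height check.

```bash
python3 - <<'E'
from plan import *
fingers.set_gripper(.085)
s=read_state(); print(s['time'],s['ft_force'])
manip.move_straight(np.r_[SH,.135],vel=.15)
fingers.set_gripper(0.0)
manip.move_straight(np.r_[SH,.095],vel=.15)
r=manip.move_straight(np.r_[SH,.072],vel=.02,threshold=4)
s=read_state(); print(r,s['time'],s['ee_pos'],s['ft_force'])
r=manip.move_straight(np.r_[SH,.072],vel=.02,threshold=30)
s=read_state(); print(r,s['time'],s['ee_pos'],s['ft_force'])
manip.hold(.15); s=read_state(); print(s['ee_pos'],s['ft_force'])
E
```

```text
20.3417 [ 0.28823599 -0.67187307 -0.20743237]
True 22.9583 [0.47987585 0.21665246 0.08416863] [-1.44531822 -0.65539574  5.19969541]
True 23.225 [0.47987729 0.21667207 0.08416749] [-2.07796538 -0.03581978  7.86518176]
[0.47984877 0.21667224 0.08415788] [-1.91976174 -0.49458415  7.46405517]
```

The height is exactly flush at the centre (0.08416 against 0.0841). Now check both ends over the studs, then retreat and look.

```bash
python3 - <<'E'
from plan import *
for d in(-.035,.035):
    P=np.r_[SH,0]+d*sy
    manip.move_straight(np.r_[P[:2]-d*0*sy[:2],.095] if d<0 else np.r_[(SH-.035*sy[:2]),.095],vel=.15)
    manip.move_straight(np.r_[P[:2],.092],vel=.15)
    r=manip.move_straight(np.r_[P[:2],.075],vel=.02,threshold=25)
    s=read_state(); print(d,r,s['time'],s['ee_pos'],s['ft_force'])
manip.move_straight(np.r_[P[:2],.25],vel=.25)
manip.movej([-1.0,.238,-.013,1.319,0,1.571])
s=read_state(); print(s['time'],s['ee_pos'])
import cv2
for n in('scene','top'): cv2.imwrite(f"pics/{n}8.png",read_camera(n)[:,:,::-1])
for i,(f,x,y,w,h) in enumerate([('scene8',365,130,145,115),('top8',130,165,160,115)]):
  im=cv2.convertScaleAbs(cv2.imread(f'pics/{f}.png')[y:y+h,x:x+w],alpha=1.6,beta=10)
  cv2.imwrite(f'pics/j{i}.png',cv2.resize(im,None,fx=5,fy=5 ,interpolation=cv2.INTER_CUBIC))
E
```

```text
-0.035 True 24.5417 [0.49516067 0.18533916 0.08418285] [-2.07063437 -1.33217922  8.149503  ]
0.035 True 25.9333 [0.46497056 0.24794446 0.08412074] [-2.18143012 -1.90120099  8.15350671]
29.2833 [ 0.28443769 -0.44165884  0.21772835]
```

View pics/j0.png

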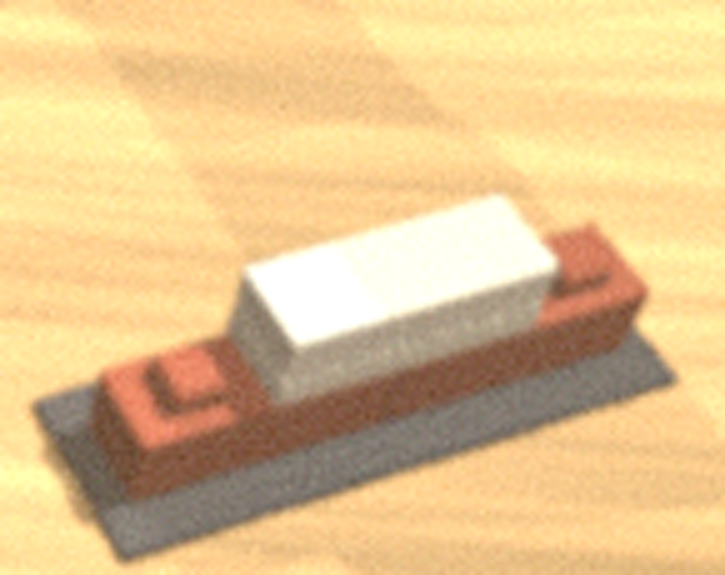

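View pics/j1.png

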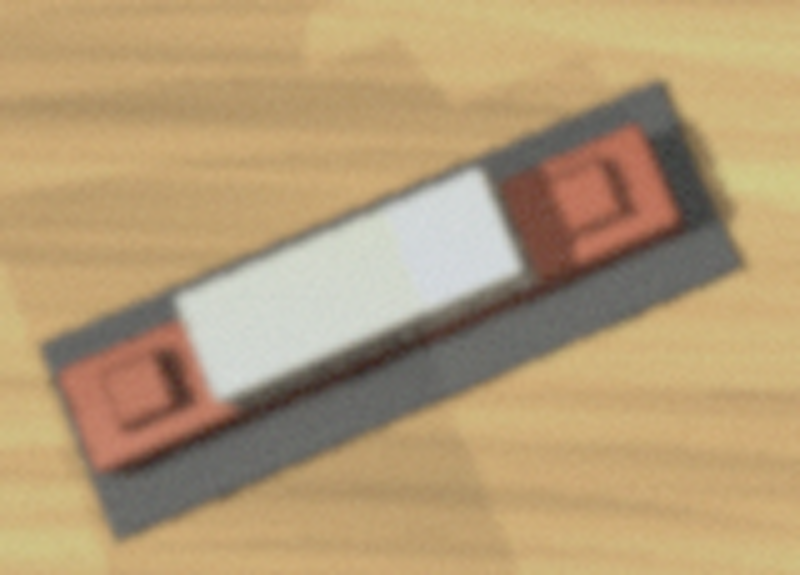

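View pics/scene8.png

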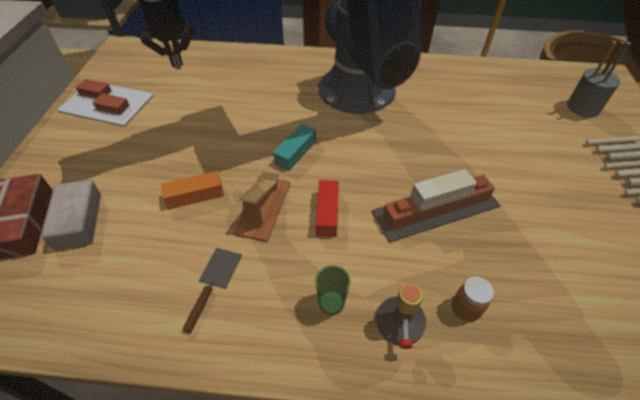

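The cap sits flush, centred over the joint (scene 442,190), with only the outer studs showing at either end. The jar (473,298), cup (333,290), paddle (213,285) and look-alikes haven't moved. Handing in.

```bash
python3 -c "
from cell import manip,read_state
manip.close_job(); print(read_state()['time'])"
```

```text
the job is handed in; nothing more can be done
the job is handed in; nothing more can be done
```

The job is done and handed in at about 29.3 s. The proud brick was pressed home first, then the pale cap was taken from the stand, set over the two inner studs, pressed down and released.

- **Proud brick:** it went down 8.8 mm to a hard stop, and a second press stopped at the same height. The pictures show it level with its neighbour.
- **Cap:** after release I pressed the top at the centre and over each inner stud. The gripper stopped at 84.17, 84.18 and 84.12 mm, against 84.1 mm expected for flush. In the final pictures it is flush and centred over the joint.
- **Surroundings:** the jar, cup, paddle and look-alikes stayed where they were, and the robot was clear of everything.

**Disagreement:** the fingertips did not match `manip.tips_ahead` (11 mm ahead of the TCP). Contact put the shut tips about 14 mm behind the reported TCP. I used the measured offset throughout, and a picture before the grasp agreed with it. The flush height above relies on it too, calibrated against the brick's home stop (top 53 mm above the bench).

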